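# Line up the check weights by size on their tray

## Robot

A 6-joint arm with a two-finger parallel gripper is mounted at the origin on a cart in front of the work surface, level with it; the furniture and walls round the work are solid. World frame = base frame: x ahead of the robot, y to its left, z up, the work surface at z = 0. Lengths are in mm, angles in degrees, forces in N, time in s.
With the tool pointing down it reaches from about 300 to 875 mm from the base axis. Payload 4.2 kg.
Tool frame: the origin (TCP) lies on the centre line of the jaws, within the pads' length; the fingertips stand 11 mm ahead of it and the grasp point (between the pads) lies 8 mm behind it (manip.nose_length is the distance from the TCP to the fingertips, in mm); z points along the fingers, y is the line along which they close (so a half turn about z gives the same grasp; the last joint's range is limited). The gripper opens to 85 mm and grips with 20 to 120 N. Pads are 22 mm wide; open, the fingers measure 114 mm over their backs; the gripper's body (76 mm by 85 mm) begins 54 mm behind the grasp point. The pads swing forward as they close: fully open they stand 13 mm farther back than shut.
Start: joints at [63.312, 18.312, 89.639, -0, 72.044, -1.146], TCP at [247.932, 518.816, 242.338] pointing down, gripper open.
Joint ranges: [-177.97, 177.97], [-48.28, 115.42], [12.27, 149.76], [-77.06, 257.06], [2.81, 150.46], [-146.56, 146.56]. Speed limits (degrees/s): [147.25, 147.25, 180, 180, 180, 180].

## Interface

Orientations are given as [roll, pitch, yaw] about the fixed x, y, z axes, in that order (R = Rz(yaw) Ry(pitch) Rx(roll)).
In Python, from plant import readout, snapshot, ticket, manip gives the robot as it stands.
- The arm moves only by the tool carry_out, never from a script. Its argument "rows" is a list that holds one entry, the list of rows, each a list of 5 numbers: the finger opening in mm, from 0 to 85.4, then the shift along the tool's x, y, z in mm, then the turn about the tool's z in rad. In form: [[[fingers, x, y, z, turn], ...]]. A call has 1 to 20 rows; each row is the pose to reach, as a shift and turn from the pose commanded when the call began, along the tool's axes at that moment; what a row does not reach only later rows make up. A row lasts 1/10 s, in which the tool goes at most 50 mm and 8.59 degrees, less where a joint would pass 70% of its speed; a pose out of reach is approached as far as the arm can. A call with a gripper value outside its range is refused whole. The fingers move at their own pace and stop on an object; "squeeze" is the grip in N (left out, the last holds). Time passes only in rows, so rows that repeat a pose let the fingers close. It gives the time, the measured TCP pose, the force, the opening and the grip force at its end, in the units of the state.
- readout.sense(): the state, without advancing time (a new reading comes with each control period).
- snapshot(name): name is "scene" or "side" or "wrist"; returns a dict with "image" (480x640x3 uint8, blue, green, red), "vfov" (degrees; the focal length in pixels is half the picture's height over the tangent of half this angle, whatever the lens; pixels are square), "cx", "cy" (the principal point, pixels), "k1" (the pictures are not rectified: a ray, as slopes to the right and down, at radius r is drawn at 1 + k1 r^2 times it, then the intrinsics apply), "origin" and "rotation" of the camera in the world; the wrist camera has in their place "mount" (4x4, takes a point from camera to tool coordinates, whose origin is the TCP and whose axes are the flange's). Camera axes: x right, y up, looking along -z (the intrinsics and any distortion apply to the point x, -y, -z); pixel columns grow to the right and rows downward; lengths in mm; the calibration is good to about 2 mm. A picture is of the moment at which its call begins: read the wrist's pose just before it. There is no depth.
- ticket.finish_job(): hands the job in; it is judged then, once.
The state is a dict: "clock": time; "joint_positions": joint angles; "dq": joint speeds; "joint_efforts": joint torques, N m; "position": TCP position; "tool_rot": TCP orientation; "contact_force": force on the tool from outside, world axes, zero at the start; "moment": the same for the moment, N m; "finger_gap": finger opening in mm; "grasp_force": force on a finger pad.
Only numpy, scipy, OpenCV 4.12 (cv2) and the standard library are available. Lean on these libraries where they do the work, as an engineer would, in place of code of your own. Each camera call takes 0.05 s, during which the arm holds its last target. There are 200 camera calls.

## Task

The four steel check weights of the balance stand about the bench: set them out on the white tray in order of size, each upright in the middle of its own rubber disc, the smallest on the disc beside the red stop and the largest on the disc farthest from it. Set them down gently, never let one tip over, and leave the beaker and the timer where they are.

Things in the scene. Friction and masses are not known exactly. Their poses are not given: they have to be found in the camera images.
- weight_yellow: The smallest check weight, polished steel with a yellow collar round its side and a yellow top: straight round body 24 mm across and 27 mm high, then a narrower neck and a button head 17 mm across, 38 mm tall in all, about 0.1 kg. Loose, standing upright on the worktop. Origin at the centre of its underside, z up. Can be gripped round the body from above.
- weight_green: The second smallest check weight, polished steel with a green collar round its side and a green top: straight round body 30 mm across and 38 mm high, then a narrower neck and a button head 22 mm across, 52 mm tall in all, about 0.2 kg. Loose, standing upright on the worktop. Origin at the centre of its underside, z up. Can be gripped round the body from above.
- weight_blue: The second largest check weight, polished steel with a blue collar round its side and a blue top: straight round body 37 mm across and 50 mm high, then a narrower neck and a button head 27 mm across, 68 mm tall in all, about 0.4 kg. Loose, standing upright on the worktop. Origin at the centre of its underside, z up. Can be gripped round the body from above.
- weight_black: The largest check weight, polished steel with a black collar round its side and a black top: straight round body 46 mm across and 66 mm high, then a narrower neck and a button head 33 mm across, 88 mm tall in all, about 0.75 kg. Loose, standing upright on the worktop. Origin at the centre of its underside, z up. Can be gripped round the body from above.
- disc_1: Dark rubber disc (first, at the end with the red stop) on the white tray; 52 mm across, fixed. Origin at its underside's centre, 6 mm above the worktop; its top is 2 mm higher. z up, x along the row away from the stop. Tray: 272 x 76 x 6 mm, fixed, may point any way; a red stop 12 mm high crosses one end, 36 mm from this disc's centre.
- disc_2: Dark rubber disc (second from the red stop) on the white tray; 52 mm across, fixed. Origin at its underside's centre, 6 mm above the worktop; its top is 2 mm higher. z up, x along the row away from the stop. The four discs are 62 mm apart in one straight row.
- disc_3: Dark rubber disc (third from the red stop) on the white tray; 52 mm across, fixed. Origin at its underside's centre, 6 mm above the worktop; its top is 2 mm higher. z up, x along the row away from the stop. The four discs are 62 mm apart in one straight row.
- disc_4: Dark rubber disc (last, farthest from the red stop) on the white tray; 52 mm across, fixed. Origin at its underside's centre, 6 mm above the worktop; its top is 2 mm higher. z up, x along the row away from the stop. The four discs are 62 mm apart in one straight row.
- beaker_2: Bystander: small clear beaker, 58 mm across, 60 mm tall, loose, standing on the worktop beyond the weights, left. Origin at the centre of its underside.
- timer: Bystander: small pale grey bench timer, 70 x 62 x 20 mm, loose, lying on the worktop beyond the weights, right. Origin at the centre of its underside.
There are look-alikes about, which are no part of the job. What is shaped like the weight_black but pink or turquoise is not meant. What is shaped like the weight_yellow but purple is not meant.

How it is judged:
By the outcome, as a careful person would: the job done as asked, in the order asked, and still so for the second after the job is handed in, with the robot touching nothing.
It also fails if it takes over 104 s, if anything falls off the work surface, if the arm or the gripper's body presses on something with over 40 N, if the wrist force passes 120 N, or if a joint passes its speed limit or range.

## Working session

There is one attempt and no reset: what is moved stays moved. The work goes in short steps, Python scripts to look and compute and a tool call to move; the robot and the scene stay as the last step left them, time stands still between calls to the robot, and variables do not carry over. Pictures are saved under pics/ and viewed, at most 14 in all, crops included, and the job is handed in when it is done.

Besides the shell and the picture viewer there is one more tool, called after "Emit:" as name(argument=value, ...), one argument or row to a line, values as JSON. carry_out: Moves the arm, as the interface text tells. Its arguments: {"type":"object","properties":{"rows":{"type":"array","items":{"type":"array","items":{"type":"array","items":{"type":"number"}}}},"squeeze":{"type":"number"}},"required":["rows"]}

```bash
mkdir -p pics; ls
python3 - <<'E'
from plant import readout, snapshot, ticket, manip
import cv2,numpy as np
print(readout.sense()); print([a for a in dir(manip) if a[0]!='_'])
for n in("scene","side","wrist"):
    s=snapshot(n); cv2.imwrite(f"pics/{n}0.png",s["image"]); print(n,{k:(np.round(v,4).tolist() if not isinstance(v,(str,)) else v) for k,v in s.items() if k!="image"})
E
```

```text
pics
{'clock': 0.0, 'joint_positions': array([ 6.33140075e+01,  1.83519720e+01,  8.97083249e+01, -4.27257347e-04,
        7.20408546e+01, -1.14780617e+00]), 'dq': array([-0.03966774,  0.01518162,  0.01989714, -0.03834316,  0.14087645,
       -0.00743219]), 'joint_efforts': array([-5.31424939e-04, -4.15518308e+01, -2.34164482e+01,  4.90218451e-05,
        8.22681788e-03, -3.04929210e-05]), 'position': array([247.70380189, 518.40617652, 241.46589556]), 'tool_rot': array([-1.79898861e+02, -1.62010613e-03,  1.54461944e+02]), 'contact_force': array([-0.36578096,  0.29799381, -0.19152199]), 'moment': array([ 0.02295765, -0.01332361, -0.0455991 ]), 'grasp_force': 0.0, 'finger_gap': 85.17019566546558}
['IKError', 'nose_length']
scene {'vfov': 43.7944, 'cx': 318.7004, 'cy': 243.7229, 'k1': -0.0259, 'origin': [86.3345, -959.2501, 872.7524], 'rotation': [51.341, -0.3355, -24.7371]}
side {'vfov': 51.3624, 'cx': 312.8534, 'cy': 242.4906, 'k1': -0.0264, 'origin': [-184.8277, -1099.7806, 579.4451], 'rotation': [68.1231, 1.3099, -34.4029]}
wrist {'vfov': 59.5443, 'cx': 321.8011, 'cy': 235.9955, 'k1': -0.0772, 'mount': [[0.0011, 0.961, 0.2767, 69.0136], [1.0, -0.001, -0.0007, 0.3882], [-0.0004, 0.2767, -0.961, -130.391], [0.0, 0.0, 0.0, 1.0]]}
```

View pics/scene0.png

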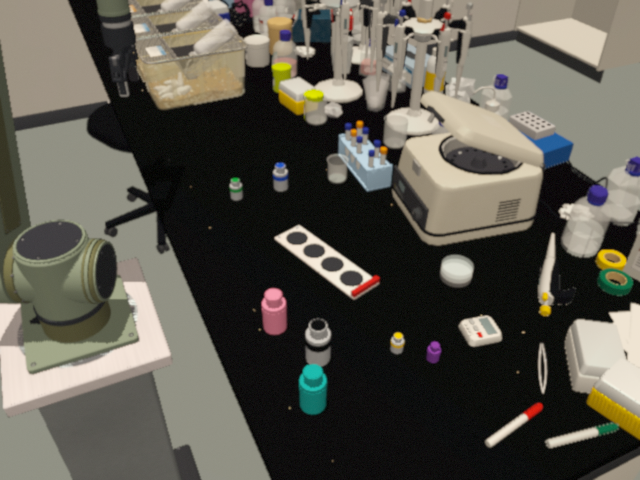

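View pics/side0.png

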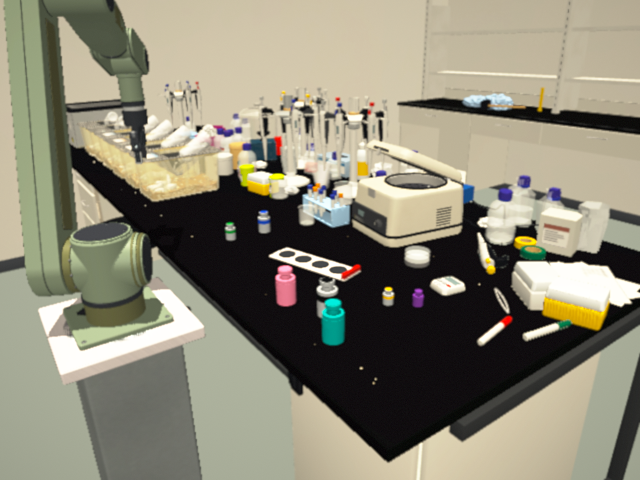

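View pics/wrist0.png

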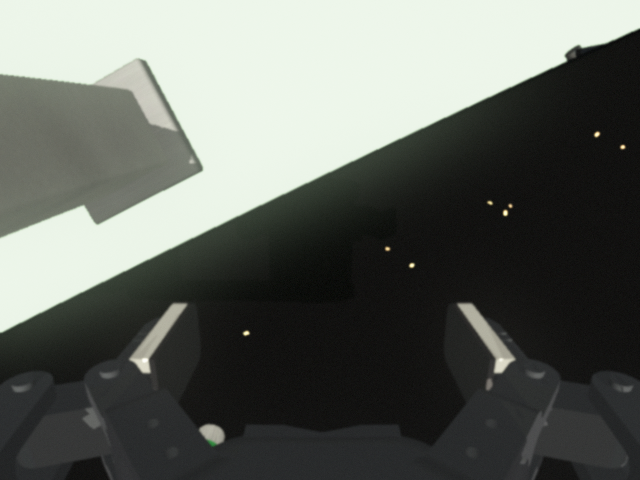

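The scene view shows what could be confused: the yellow-topped weight (398,343) against the purple one (433,352), and the black-topped steel weight (318,342) against pink (274,312) and turquoise (313,390). Green is at (236,189) and blue at (281,177), each without a twin on the bench. The tray runs from (285,232) to (368,290) with its red stop at the lower right. The beaker is at (337,168) and the timer at (480,331). The side view shows the same layout. In the wrist view only the green top shows, at (212,438).

By the description I choose 398,343; 236,189; 281,177; 318,342. I'll check these in a crop.

```bash
cat > h.py <<'E'
import cv2,numpy as np
from scipy.spatial.transform import Rotation as Ro
from plant import readout, snapshot
class Cam:
    def __init__(s,name):
        st=readout.sense(); d=snapshot(name); s.img=d["image"]; s.st=st
        f=240/np.tan(np.radians(d["vfov"]/2)); s.K=np.array([[f,0,d["cx"]],[0,f,d["cy"]],[0,0,1.]]); s.D=np.array([d["k1"],0,0,0.])
        if name=="wrist":
            T=np.eye(4); T[:3,:3]=Ro.from_euler('xyz',st["tool_rot"],degrees=True).as_matrix(); T[:3,3]=st["position"]; T=T@np.array(d["mount"])
            s.R,s.o=T[:3,:3],T[:3,3]
        else:
            s.R=Ro.from_euler('xyz',d["rotation"],degrees=True).as_matrix(); s.o=np.array(d["origin"])
        s.R=s.R@np.diag([1,-1,-1.])
    def ray(s,px):
        u=cv2.undistortPoints(np.array(px,float).reshape(1,1,2),s.K,s.D)[0,0]
        v=s.R@np.array([u[0],u[1],1]); return v/np.linalg.norm(v)
    def plane(s,px,z):
        v=s.ray(px); return s.o+v*(z-s.o[2])/v[2]
    def proj(s,P):
        return cv2.projectPoints(np.array(P,float).reshape(-1,3),cv2.Rodrigues(s.R.T)[0],-s.R.T@s.o,s.K,s.D)[0][:,0]
def tri(c1,p1,c2,p2):
    a,b=c1.ray(p1),c2.ray(p2); A=np.stack([a,-b],1); t=np.linalg.lstsq(A,c2.o-c1.o,rcond=None)[0]
    P,Q=c1.o+a*t[0],c2.o+b*t[1]; return (P+Q)/2,np.linalg.norm(P-Q)
def blobs(mask,mn=8):
    n,l,s,c=cv2.connectedComponentsWithStats(mask.astype(np.uint8)); return [(c[i].round(1),s[i]) for i in range(1,n) if s[i,4]>=mn]
def hsv(img,h0,h1,s0=90,v0=60):
    return cv2.inRange(cv2.cvtColor(img,cv2.COLOR_BGR2HSV),(h0,s0,v0),(h1,255,255))>0
E
python3 - <<'E'
from h import *
S,D=Cam("scene"),Cam("side")
def disc(c,box):
    x0,y0,x1,y1=box; g=cv2.cvtColor(c.img,cv2.COLOR_BGR2GRAY)[y0:y1,x0:x1]; m=(g>120).astype(np.uint8)
    cs,h=cv2.findContours(m,cv2.RETR_CCOMP,cv2.CHAIN_APPROX_NONE); out=[]
    for k,q in enumerate(cs):
        if h[0,k,3]>=0 and cv2.contourArea(q)>25: M=cv2.moments(q); out.append((M['m10']/M['m00']+x0,M['m01']/M['m00']+y0))
    return sorted(out)
a,b=disc(S,(265,215,390,305)),disc(D,(260,240,370,285)); print(np.round(a,1).tolist(),np.round(b,1).tolist())
for p,q in zip(a,b): print('disc',[np.round(x,1) for x in tri(S,p,D,q)],S.plane(p,8).round(1),D.plane(q,8).round(1))
for n,h0,h1,b1,b2 in[('green',45,80,(215,165,255,210),(215,215,245,245)),('blue',100,125,(265,155,295,195),(250,205,278,238)),('yellow',20,35,(380,325,412,360),(375,280,400,310)),('red',0,6,(340,270,385,305),(340,260,365,282))]:
    for c,(x0,y0,x1,y1) in((S,b1),(D,b2)):
        m=hsv(c.img[y0:y1,x0:x1],h0,h1); print(n,[(t[0]+[x0,y0],t[1].tolist()) for t in blobs(m,3)])
im=lambda c,b:cv2.resize(c.img[b[1]:b[1]+75,b[0]:b[0]+100],(400,300),interpolation=cv2.INTER_CUBIC)
cv2.imwrite("pics/crop.png",np.vstack([np.hstack([im(S,(210,150)),im(S,(265,300))]),np.hstack([im(S,(355,305)),im(D,(275,265))])]))
E
```

```text
[[296.5, 237.7], [313.7, 250.4], [331.9, 263.8], [351.0, 278.0]] [[286.9, 253.7], [302.9, 258.6], [319.9, 263.9]]
disc [array([ 5.089e+02,  7.240e+01, -1.000e-01]), np.float64(0.7)] [505.1  62.4   8. ] [499.   56.4   8. ]
disc [array([5.262e+02, 1.210e+01, 2.000e-01]), np.float64(0.9)] [522.5   3.    8. ] [516.5  -2.3   8. ]
disc [array([ 5.439e+02, -4.820e+01,  5.000e-01]), np.float64(1.0)] [540.2 -56.6   8. ] [534.3 -61.3   8. ]
green [(array([234.8, 179. ]), [16, 12, 8, 5, 33]), (array([235.6, 190.2]), [15, 23, 12, 5, 28])]
green [(array([229.1, 222.8]), [11, 7, 8, 3, 19]), (array([230.1, 231.4]), [10, 15, 11, 4, 29])]
blue [(array([279.4, 164.2]), [10, 7, 10, 6, 49]), (array([279.9, 178. ]), [7, 20, 16, 6, 57])]
blue [(array([263.4, 210.9]), [10, 5, 8, 3, 21]), (array([263. , 221.7]), [7, 15, 13, 4, 43])]
yellow [(array([397.9, 334.7]), [13, 6, 11, 8, 64]), (array([396.4, 344.9]), [10, 14, 15, 10, 53])]
yellow [(array([388.1, 288.1]), [9, 6, 9, 5, 38]), (array([387.7, 297.3]), [7, 15, 13, 5, 43])]
red [(array([365.4, 285.5]), [11, 5, 29, 23, 253])]
red [(array([350.7, 270.9]), [1, 4, 20, 15, 145])]
```

View pics/crop.png

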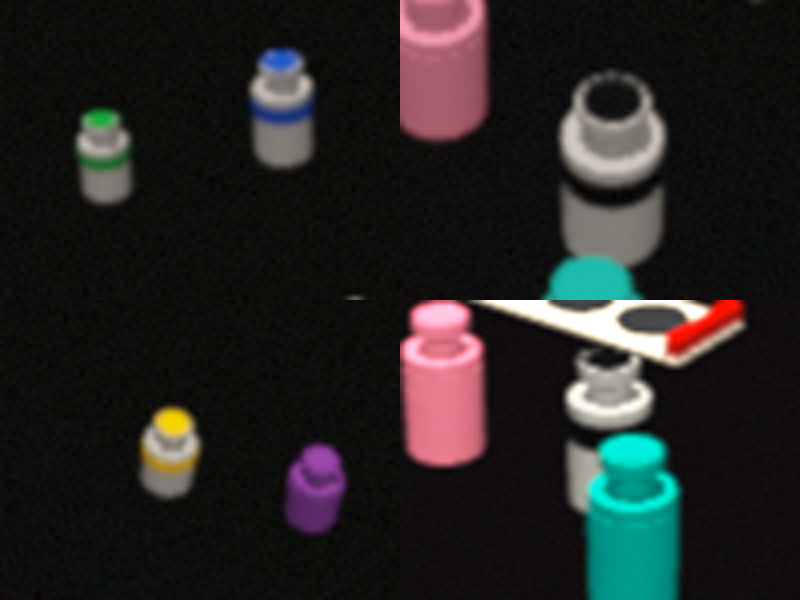

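The crop confirms the choice. Green (scene 235,179), blue (279,164), black (318,325) and yellow (398,335) are polished steel with coloured collars, and the pink, turquoise and purple ones are painted all over. Next come coarse positions.

Run:
```python
from h import *
S,D=Cam("scene"),Cam("side")
for n,p,q,z in[('green',(234.8,179),(229.1,222.8),52),('blue',(279.4,164.2),(263.4,210.9),68),('yellow',(397.9,334.7),(388.1,288.1),38),('black',(318,325),(327,280),88),('pink',(274,295),(285,271),88),('turq',(313,371),(333,307),88),('purple',(434,345),(418,292),38),('disc1',(351,278),(341,270.5),8),('beakertop',(337,160),(307,208),60)]:
    print(n,[np.round(x,0) for x in tri(S,p,D,q)],S.plane(p,z).round(0),D.plane(q,z).round(0))
```

```text
green [array([438., 307.,  46.]), np.float64(1.0)] [436. 298.  52.] [431. 293.  52.]
blue [array([559., 299.,  64.]), np.float64(1.0)] [557. 294.  68.] [554. 288.  68.]
yellow [array([ 551., -320.,   34.]), np.float64(1.0)] [ 549. -324.   38.] [ 545. -326.   38.]
black [array([ 405., -276.,   81.]), np.float64(1.0)] [ 402. -282.   88.] [ 396. -287.   88.]
pink [array([ 364., -160.,   71.]), np.float64(1.0)] [ 358. -177.   88.] [ 346. -190.   88.]
turq [array([ 359., -357.,   64.]), np.float64(2.0)] [ 351. -374.   88.] [ 334. -393.   88.]
purple [array([ 604., -366.,   25.]), np.float64(0.0)] [ 596. -374.   38.] [ 586. -383.   38.]
disc1 [array([ 564., -113.,    0.]), np.float64(8.0)] [ 557. -116.    8.] [ 555. -131.    8.]
beakertop [array([719., 280.,  47.]), np.float64(4.0)] [708. 264.  60.] [697. 245.  60.]
```

Coarse positions agree with the given heights. At tool yaw 106° the fingers close across the tray row, and they also clear every neighbour. First wrist look is over green and blue.

Emit:
carry_out(
  rows=[
    [[85,-15,-5,0,0.05],[85,-50,-18,0,0.15],[85,-95,-34,0,0.28],[85,-140,-50,0,0.41],[85,-185,-66,0,0.53],[85,-230,-82,0,0.65],[85,-270,-96,0,0.75],[85,-302,-107,0,0.82],[85,-322,-114,0,0.846],[85,-332,-117,0,0.846],[85,-332,-117,0,0.846],[85,-332,-117,0,0.846],[85,-332,-117,0,0.846]],
  ],
)

```text
clock: 1.65
position: [496.2, 270.8, 242.4]
tool_rot: [-180.0, -0.0, 106.1]
contact_force: [0.3, 0.9, 0.7]
finger_gap: 84.7
grasp_force: 0.0
```

```bash
cat > w.py <<'E'
from h import *
import sys,pickle
c=Cam("wrist"); cv2.imwrite(f"pics/{sys.argv[1]}.png",c.img); pickle.dump(c,open(f"{sys.argv[1]}.pkl","wb"))
print(c.st["position"].round(1),c.st["tool_rot"].round(2),c.st["clock"],c.st["contact_force"].round(1))
for n,h0,h1 in[('green',45,80),('blue',100,125),('yellow',20,35)]: print(n,[(b[0].tolist(),b[1].tolist()) for b in blobs(hsv(c.img,h0,h1),60)])
E
python3 w.py w1
```

```text
[496.2 270.8 242.4] [-1.7998e+02 -2.0000e-02  1.0606e+02] 1.65 [0.3 0.9 0.7]
green []
blue [([386.3, 191.7], [372, 181, 44, 37, 176]), ([403.0, 212.5], [389, 199, 29, 28, 635])]
yellow []
```

View pics/w1.png

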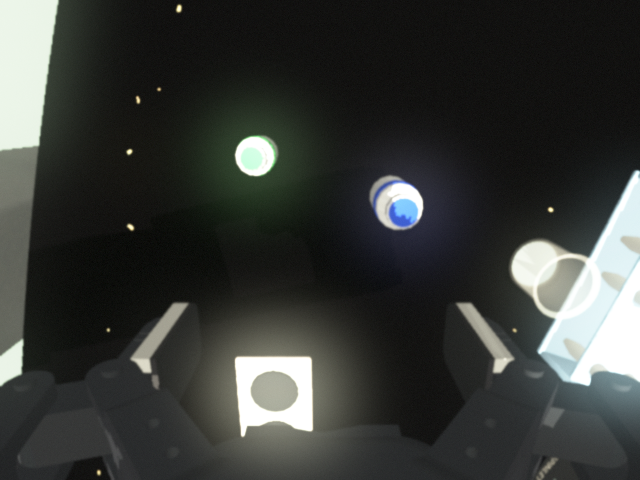

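The wrist view is over-exposed but clear: green top near (251,158), blue top (403,212), disc 4 at (274,391), beaker near (550,275). I'll move for a second view, for parallax.

Emit:
carry_out(
  rows=[
    [[85,20,0,0,0],[85,50,0,0,0],[85,70,0,0,0],[85,80,0,0,0],[85,80,0,0,0],[85,80,0,0,0],[85,80,0,0,0]],
  ],
)

```text
clock: 2.4
position: [475.1, 346.3, 242.4]
tool_rot: [-180.0, 0.0, 106.0]
contact_force: [-0.4, 0.3, 0.6]
finger_gap: 85.1
grasp_force: 0.0
```

```bash
cat > top.py <<'E'
from h import *
# coloured top: pixels of the hue nearest a guess; centre of the min enclosing ellipse
def top(c,g,h0,h1,s0=35,r=28):
    m=hsv(c.img,h0,h1,s0,60); w=np.zeros(m.shape,np.uint8); cv2.circle(w,(int(g[0]),int(g[1])),r,1,-1)
    m=cv2.morphologyEx((m&(w>0)).astype(np.uint8),cv2.MORPH_OPEN,np.ones((3,3)))
    cs=cv2.findContours(m,cv2.RETR_EXTERNAL,cv2.CHAIN_APPROX_NONE)[0]; q=max(cs,key=cv2.contourArea)
    e=cv2.fitEllipse(cv2.convexHull(q)); return e[0],np.round(e[1],1),cv2.contourArea(q)
E
python3 w.py w2
python3 - <<'E'
from top import *
import pickle
a,b=[pickle.load(open(f"w{i}.pkl","rb")) for i in(1,2)]
def gs(c,z,P): return c.proj([P[0],P[1],z])[0]
for n,h,z,P,r in[('green',(45,90),52,(437,302),30),('blue',(100,128),68,(556,293),20)]:
    g1=dict(green=(251,158),blue=(404,213))[n]; P=a.plane(g1,z); g2=b.proj(P)[0]
    t1,t2=top(a,g1,*h,s0=90 if n=='blue' else 35,r=r),top(b,g2,*h,s0=90 if n=='blue' else 35,r=r); print(n,t1,t2)
    print(tri(a,t1[0],b,t2[0]),a.plane(t1[0],z).round(1),b.plane(t2[0],z).round(1))
ims=[cv2.resize(i[y-40:y+40,x-50:x+50],(400,320),interpolation=cv2.INTER_CUBIC) for i,x,y in[(a.img,251,158),(a.img,404,205)]]
cv2.imwrite("pics/c2.png",np.hstack(ims))
E
```

```text
[475.1 346.3 242.4] [-1.8000e+02  2.0000e-02  1.0595e+02] 2.4 [-0.4  0.3  0.6]
green [([264.4, 237.2], [241, 229, 38, 28, 120]), ([254.8, 255.3], [246, 246, 19, 20, 286])]
blue [([386.3, 277.9], [368, 270, 46, 29, 257]), ([397.2, 307.0], [384, 295, 27, 25, 533])]
yellow []
green ((251.46823120117188, 157.96640014648438), array([58.4, 60.2]), 2560.5) ((254.8122100830078, 257.1645812988281), array([21. , 27.2]), 397.5)
(array([435.87964751, 294.55497202,  56.41679361]), np.float64(0.1276511583817661)) [435.4 294.   52. ] [435.5 292.9  52. ]
blue ((403.106689453125, 212.4644012451172), array([27.7, 28.6]), 594.5) ((397.2113342285156, 307.0424499511719), array([24.4, 27.3]), 495.5)
(array([556.51517945, 287.91504765,  64.88682235]), np.float64(0.16422527977189194)) [555.6 288.4  68. ] [555.6 289.2  68. ]
```

View pics/c2.png

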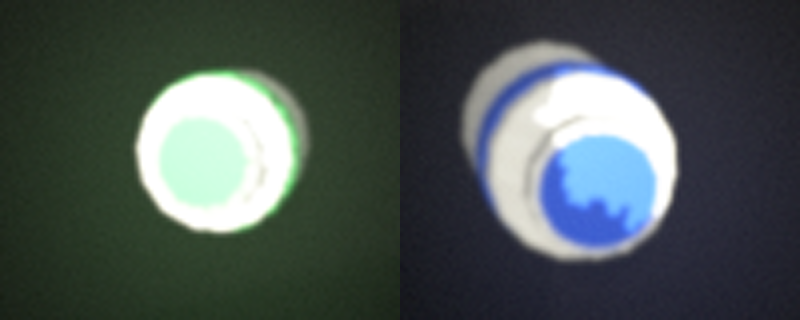

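Green in w1 is washed out; by the crop its top centre is at (252.2,158.7). Blue's top is a clean circle at (403,212.5). The heights of about 56 and 65 mm fit 52 and 68. Next, two views over the tray.

Emit:
carry_out(
  rows=[
    [[85,-15,-2,0,0],[85,-50,-6,0,0],[85,-95,-12,0,0],[85,-140,-18,0,0],[85,-185,-24,0,0],[85,-230,-30,0,0],[85,-275,-36,0,0],[85,-310,-42,0,0],[85,-332,-47,0,0],[85,-340,-49,0,0],[85,-340,-49,0,0],[85,-340,-49,0,0],[85,-340,-49,0,0]],
  ],
)

```text
clock: 3.75
position: [521.4, 7.6, 242.3]
tool_rot: [180.0, -0.0, 106.1]
contact_force: [1.1, 0.0, 0.4]
finger_gap: 84.9
grasp_force: 0.0
```

```bash
python3 w.py w3
```

```text
[521.4   7.6 242.3] [ 1.7999e+02 -2.0000e-02  1.0606e+02] 3.75 [1.1 0.  0.4]
green []
blue []
yellow []
```

Emit:
carry_out(
  rows=[
    [[85,-20,0,0,0],[85,-50,0,0,0],[85,-70,0,0,0],[85,-80,0,0,0],[85,-80,0,0,0],[85,-80,0,0,0],[85,-80,0,0,0]],
  ],
)

```text
clock: 4.5
position: [543.3, -69.2, 242.3]
tool_rot: [-180.0, -0.0, 106.1]
contact_force: [-0.1, 0.6, -0.2]
finger_gap: 85.0
grasp_force: 0.0
```

```bash
python3 w.py w4
cat > disc.py <<'E'
from h import *
import pickle
def discs(c):
    g=cv2.cvtColor(c.img,cv2.COLOR_BGR2GRAY); m=(g>170).astype(np.uint8)
    cs,h=cv2.findContours(m,cv2.RETR_CCOMP,cv2.CHAIN_APPROX_NONE); out=[]
    for k,q in enumerate(cs):
        if h[0,k,3]>=0 and cv2.contourArea(q)>1000:
            e=cv2.fitEllipse(q); 
            if e[1][0]/e[1][1]>.8: out.append((np.array(e[0]),np.round(e[1],1)))
    return sorted(out,key=lambda t:t[0][1])
E
python3 - <<'E'
from disc import *
a,b=[pickle.load(open(f"w{i}.pkl","rb")) for i in(3,4)]
A,B=discs(a),discs(b)
for t in A: print('A',t,a.plane(t[0],8).round(1))
for t in B: print('B',t,b.plane(t[0],8).round(1))
for t in A:
    for u in B:
        P,e=tri(a,t[0],b,u[0])
        if e<6 and abs(P[2])<40: print(P.round(1),e.round(1))
E
```

```text
[543.3 -69.2 242.3] [-1.8000e+02 -3.0000e-02  1.0605e+02] 4.5 [-0.1  0.6 -0.2]
green []
blue []
yellow []
A (array([322.87600708, 203.0639801 ]), array([53.1, 58.1])) [525.    3.8   8. ]
A (array([321.67980957, 266.95236206]), array([51.3, 55. ])) [540.7 -54.2   8. ]
A (array([321.82299805, 327.0328064 ]), array([45.4, 50.1])) [ 558.  -113.7    8. ]
B (array([324.29693604, 182.71505737]), array([52.8, 57.7])) [543.  -55.3   8. ]
B (array([322.23886108, 249.14897156]), array([54.1, 55.7])) [ 558.2 -114.3    8. ]
[542.4 -56.6   0.6] 2.0
[ 558.5 -115.2    5.1] 0.1
```

View pics/w4.png

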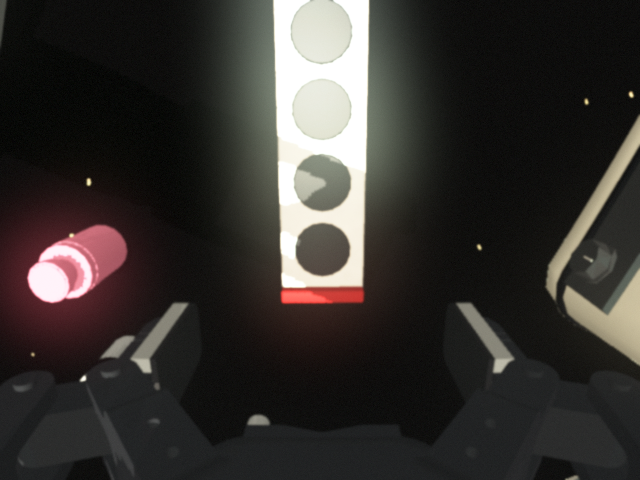

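The tray stands upright in the view. Disc centres sit at about (321,32), (321,109), (322,183) and (322,249), with the red stop at (322,296). Pink is at (50,281), at the left. Glare brightens discs 3 and 4, so I'll use several thresholds and fit the row.

Run:
```python
from disc import *
a,b=[pickle.load(open(f"w{i}.pkl","rb")) for i in(3,4)]
def ds(c):
    g=cv2.GaussianBlur(cv2.cvtColor(c.img,cv2.COLOR_BGR2GRAY),(3,3),0); out=[]
    for th in range(110,252,10):
        cs,h=cv2.findContours((g>th).astype(np.uint8),cv2.RETR_CCOMP,cv2.CHAIN_APPROX_NONE)
        for k,q in enumerate(cs):
            if h[0,k,3]>=0 and cv2.contourArea(q)>1200:
                e=cv2.fitEllipse(q); M=cv2.contourArea(q)/cv2.contourArea(cv2.convexHull(q))
                if e[1][0]/e[1][1]>.85 and M>.96 and 250<e[0][0]<400: out.append(e[0])
    out=np.array(out); res=[]
    while len(out):
        n=np.linalg.norm(out-out[0],axis=1)<12; res.append(np.r_[np.median(out[n],0),n.sum()]); out=out[~n]
    return sorted(res,key=lambda r:-r[1])
allP=[]
for c in(a,b):
    R=ds(c)
    for r in R: P=c.plane(r[:2],8); allP.append(P[:2]); print(r.round(1),P.round(1))
    print()
allP=np.array(allP)
d=np.array([-.2756,.9613]); 
# row fit: index from rough disc 1, then P = p0 + i*62*u
from scipy.optimize import least_squares
i=np.round((allP-[558,-114])@d/62); print(i)
f=lambda x:(allP-(x[:2]+62*i[:,None]*[np.cos(x[2]),np.sin(x[2])])).ravel()
s=least_squares(f,[558,-114,1.85],loss='soft_l1'); print(s.x,np.degrees(s.x[2]),f(s.x).reshape(-1,2).round(1).tolist())
for k in range(4): print(k+1,(s.x[:2]+62*k*np.array([np.cos(s.x[2]),np.sin(s.x[2])])).round(1))
```

```text
[321.8 327.    9. ] [ 557.9 -113.7    8. ]
[321.8 266.9  12. ] [540.7 -54.2   8. ]
[321.5 202.1   5. ] [523.6   4.3   8. ]
[320.7 130.9   2. ] [505.9  63.1   8. ]

[322.3 249.2  13. ] [ 558.3 -114.4    8. ]
[322.1 182.5   5. ] [541.1 -55.6   8. ]
[321.4 109.    2. ] [523.3   3.8   8. ]

[ 0.  1.  2.  3. -0.  1.  2.]
[ 558.34702932 -114.59161743    1.85698044] 106.39714186726745 [[-0.4, 0.9], [-0.1, 0.9], [0.2, -0.1], [0.1, -0.7], [-0.0, 0.2], [0.3, -0.5], [-0.0, -0.5]]
1 [ 558.3 -114.6]
2 [540.8 -55.1]
3 [523.3   4.4]
4 [505.8  63.8]
```

The row fits within 1 mm. Now two looks over black and yellow.

Emit:
carry_out(
  rows=[
    [[85,-15,-8,0,0],[85,-50,-28,0,0],[85,-95,-52,0,0],[85,-135,-75,0,0],[85,-167,-93,0,0],[85,-188,-104,0,0],[85,-197,-109,0,0],[85,-200,-110,0,0],[85,-200,-110,0,0],[85,-200,-110,0,0]],
  ],
)

```text
clock: 5.55
position: [493.3, -291.5, 242.3]
tool_rot: [180.0, -0.0, 106.1]
contact_force: [-0.0, 0.2, -0.2]
finger_gap: 85.5
grasp_force: 0.0
```

```bash
python3 w.py w5
```

```text
[ 493.3 -291.5  242.3] [ 1.7999e+02 -3.0000e-02  1.0607e+02] 5.55 [-0.   0.2 -0.2]
green [([82.2, 269.9], [55, 219, 83, 96, 2742]), ([144.5, 295.4], [138, 287, 17, 19, 78])]
blue []
yellow [([364.9, 246.6], [353, 240, 31, 24, 144]), ([370.1, 261.6], [361, 253, 19, 19, 258]), ([634.2, 372.5], [627, 364, 13, 19, 172])]
```

Emit:
carry_out(
  rows=[
    [[85,-20,0,0,0],[85,-45,0,0,0],[85,-55,0,0,0],[85,-60,0,0,0],[85,-60,0,0,0],[85,-60,0,0,0],[85,-60,0,0,0]],
  ],
)

```text
clock: 6.3
position: [509.3, -349.7, 242.4]
tool_rot: [180.0, -0.0, 106.0]
contact_force: [0.9, 0.7, 0.3]
finger_gap: 84.6
grasp_force: 0.0
```

```bash
python3 w.py w6
python3 - <<'E'
import cv2,numpy as np
cv2.imwrite("pics/w56.png",np.vstack([cv2.imread("pics/w5.png")[80:380],cv2.imread("pics/w6.png")[80:380]]))
E
```

```text
[ 509.3 -349.7  242.4] [ 1.8000e+02 -2.0000e-02  1.0602e+02] 6.3 [0.9 0.7 0.3]
green [([72.1, 187.3], [43, 135, 90, 108, 3322])]
blue []
yellow [([367.6, 181.6], [355, 170, 33, 33, 167]), ([375.0, 189.0], [367, 182, 16, 17, 192])]
```

View pics/w56.png

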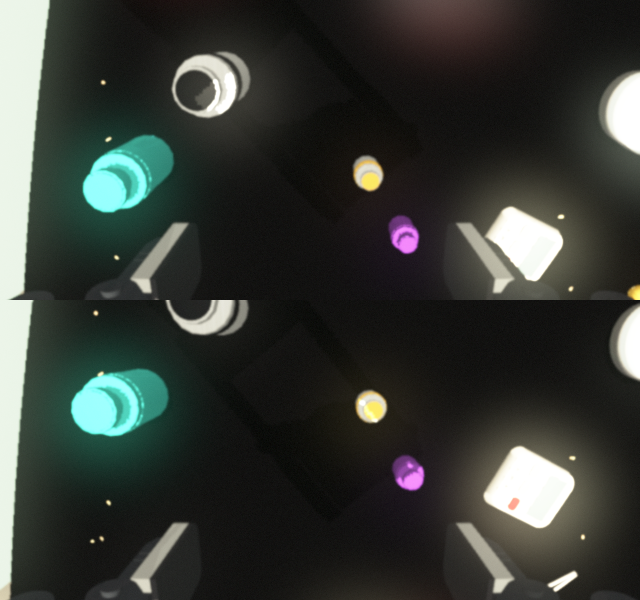

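Both views show black's top near (197,170) in w5, the yellow top at (370,262) then (372,189), purple just below it, and turquoise to the left. The timer at (525,323) lies to the right.

Run:
```python
from top import *
import pickle
a,b=[pickle.load(open(f"w{i}.pkl","rb")) for i in(5,6)]
t1,t2=top(a,(370,262),18,38,90,14),top(b,(372,188),18,38,40,14); print(t1,t2)
print('yellow',tri(a,t1[0],b,t2[0]),a.plane(t1[0],38).round(1),b.plane(t2[0],38).round(1))
# black: dark top inside the bright head, by filled contour
for c,g in((a,(197,171)),(b,(192,82))):
    m=cv2.cvtColor(c.img,cv2.COLOR_BGR2GRAY); w=np.zeros_like(m); cv2.circle(w,g,23,255,-1)
    d=((m<110)&(w>0)).astype(np.uint8); cs=cv2.findContours(d,cv2.RETR_EXTERNAL,cv2.CHAIN_APPROX_NONE)[0]; q=max(cs,key=cv2.contourArea)
    e=cv2.fitEllipse(cv2.convexHull(q)); print('black',np.round(e[0],1),np.round(e[1],1),c.plane(e[0],88).round(1))
    if c is a: p=e[0]
    else: print(tri(a,p,b,e[0]))
print('timer corners',[b.plane(p,20).round(0)[:2].tolist() for p in((484,270),(516,227),(574,265),(547,308))],'purple',b.plane((409,256),38).round(0))
im=lambda c,x,y:cv2.resize(c.img[y-40:y+40,x-50:x+50],(400,320),interpolation=cv2.INTER_CUBIC)
cv2.imwrite("pics/c3.png",np.vstack([np.hstack([im(a,210,170),im(b,210,82)]),np.hstack([im(a,370,255),im(b,370,188)])])[:600])
```

```text
((370.13818359375, 262.0707702636719), array([18. , 18.9]), 242.5) ((373.9148864746094, 190.63075256347656), array([21.5, 22.3]), 326.0)
yellow (array([ 547.10957202, -326.08159051,   41.3003405 ]), np.float64(0.27854697750769875)) [ 547.7 -327.1   38. ] [ 547.8 -326.5   38. ]
black [194.5 169.8] [37.8 40.3] [ 401.6 -281.7   88. ]
black [190.6  79.2] [39.9 41.5] [ 402.8 -282.8   88. ]
(array([ 400.37026221, -282.88912784,   81.50618693]), np.float64(0.7890913346430574))
timer corners [[670.0, -370.0], [682.0, -324.0], [750.0, -342.0], [744.0, -389.0]] purple [ 594. -371.   38.]
```

View pics/c3.png

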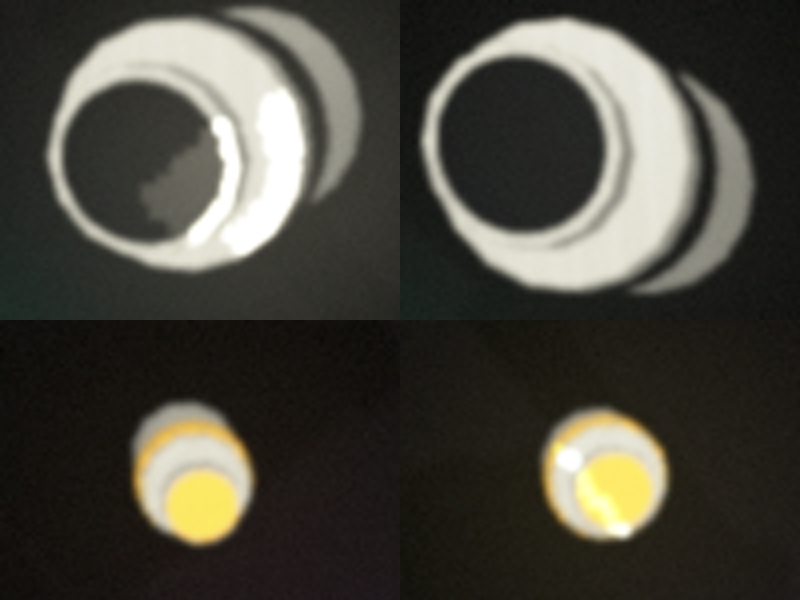

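Positions: yellow (547.7,-326.8), black (402.2,-282.2). Their heights check. Picking yellow: shift x 11, y 43, z 227.

Emit:
carry_out(
  rows=[
    [[55,4,15,15,0],[50,9,34,50,0],[50,11,42,90,0],[50,11.4,43.2,125,0],[50,11.4,43.2,155,0],[50,11.4,43.2,178,0],[50,11.4,43.2,196,0],[50,11.4,43.2,209,0],[50,11.4,43.2,218,0],[50,11.4,43.2,224,0],[50,11.4,43.2,227,0],[50,11.4,43.2,227,0],[50,11.4,43.2,227,0]],
  ],
  squeeze=30,
)

```text
clock: 7.65
position: [548.2, -327.9, 16.0]
tool_rot: [179.9, 0.1, 106.0]
contact_force: [-0.4, 0.0, -0.3]
finger_gap: 50.2
grasp_force: 0.0
```

```bash
python3 w.py w7
```

```text
[ 548.2 -327.9   16. ] [1.7994e+02 6.0000e-02 1.0598e+02] 7.65 [-0.4  0.  -0.3]
green []
blue []
yellow [([314.4, 398.8], [282, 384, 68, 32, 1263])]
```

View pics/w7.png

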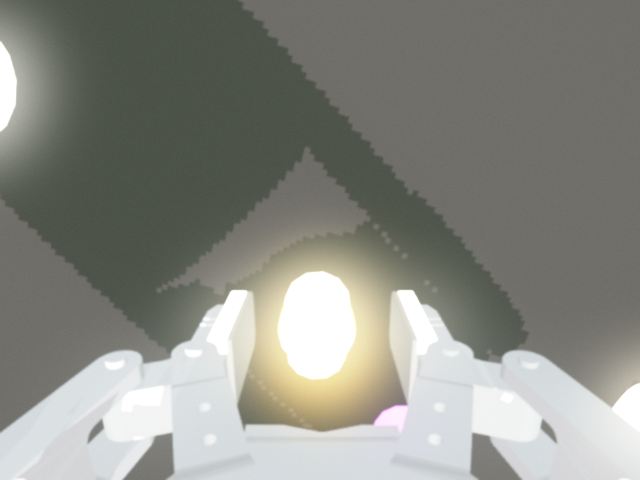

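Yellow stands centred between the pads: the blob centre is at column 317 and the pads' midpoint at 322. Closing and lifting.

Emit:
carry_out(
  rows=[
    [[40,0,0,0,0],[32,0,0,0,0],[26,0,0,0,0],[20,0,0,0,0],[15,0,0,0,0],[15,0,0,0,0],[15,0,0,0,0],[15,0,0,-3,0],[15,0,0,-12,0],[15,0,0,-30,0],[15,0,0,-55,0],[15,0,0,-80,0],[15,0,0,-100,0],[15,0,0,-112,0],[15,0,0,-118,0],[15,0,0,-120,0],[15,0,0,-120,0]],
  ],
  squeeze=30,
)

```text
clock: 9.4
position: [547.5, -327.4, 134.6]
tool_rot: [-180.0, -0.1, 106.0]
contact_force: [0.2, -0.2, -1.1]
finger_gap: 21.8
grasp_force: 29.4
```

```bash
python3 w.py w8
```

```text
[ 547.5 -327.4  134.6] [-1.7995e+02 -6.0000e-02  1.0599e+02] 9.4 [ 0.2 -0.2 -1.1]
green []
blue []
yellow [([321.7, 299.7], [288, 289, 68, 31, 723]), ([321.8, 355.9], [298, 334, 49, 45, 1708])]
```

View pics/w8.png

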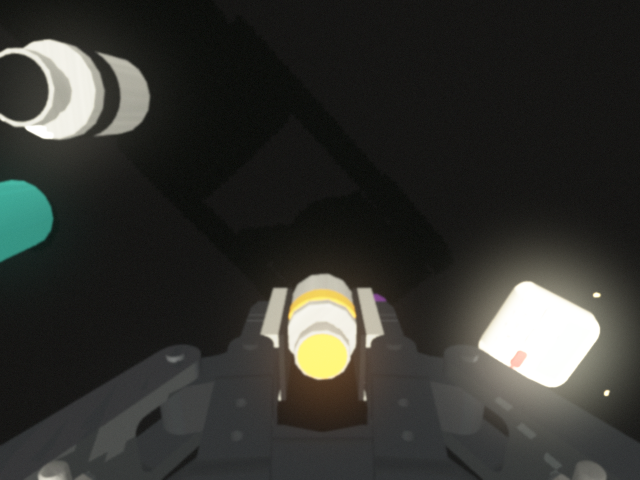

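Held upright, with the yellow top at (322,356). Measuring its offset in the tool.

```bash
cat > held.py <<'E'
# python3 held.py pic px py above : tool-frame offset of a top 'above' mm over the TCP; then the shift to disc k
from h import *
import pickle,sys
c=pickle.load(open(sys.argv[1]+".pkl","rb")); p=(float(sys.argv[2]),float(sys.argv[3])); h=float(sys.argv[4]); k=int(sys.argv[5])
T=Ro.from_euler('xyz',c.st["tool_rot"],degrees=True).as_matrix(); P=c.plane(p,c.st["position"][2]+h); o=T.T@(P-c.st["position"]); print("offset in tool",o.round(1))
G={1:(558.3,-114.6),2:(540.8,-55.1),3:(523.3,4.4),4:(505.8,63.8)}[k]
d=T.T@np.array([G[0]-P[0],G[1]-P[1],0]); print("shift to disc, weight over it",d.round(1),"TCP only",(T.T@np.array([G[0]-c.st['position'][0],G[1]-c.st['position'][1],0])).round(1))
E
python3 held.py w8 321.7 355.9 22 1
```

```text
offset in tool [  1.7   1.1 -22. ]
shift to disc, weight over it [199.9  67.9   0.2] TCP only [2.016e+02 6.900e+01 2.000e-01]
```

Emit:
carry_out(
  rows=[
    [[15,8,3,0,0],[15,30,10,0,0],[15,62,21,0,0],[15,98,33,0,0],[15,134,45,0,0],[15,165,56,0,0],[15,186,63,10,0],[15,197,67,28,0],[15,200,67.9,52,0],[15,200,67.9,74,0],[15,200,67.9,90,0],[15,200,67.9,100,0],[15,200,67.9,105,0],[15,200,67.9,108,0],[15,200,67.9,109.5,0],[15,200,67.9,110.5,0],[15,200,67.9,110.5,0],[15,200,67.9,110.5,0]],
  ],
)

```text
clock: 11.25
position: [558.3, -116.7, 25.2]
tool_rot: [180.0, 0.0, 106.0]
contact_force: [0.1, -0.1, -0.8]
finger_gap: 21.8
grasp_force: 29.4
```

```bash
python3 w.py w9
```

```text
[ 558.3 -116.7   25.2] [1.7995e+02 2.0000e-02 1.0598e+02] 11.25 [ 0.1 -0.1 -0.8]
green []
blue []
yellow [([312.6, 298.2], [288, 289, 60, 26, 334]), ([318.8, 350.6], [298, 334, 49, 40, 569])]
```

View pics/w9.png

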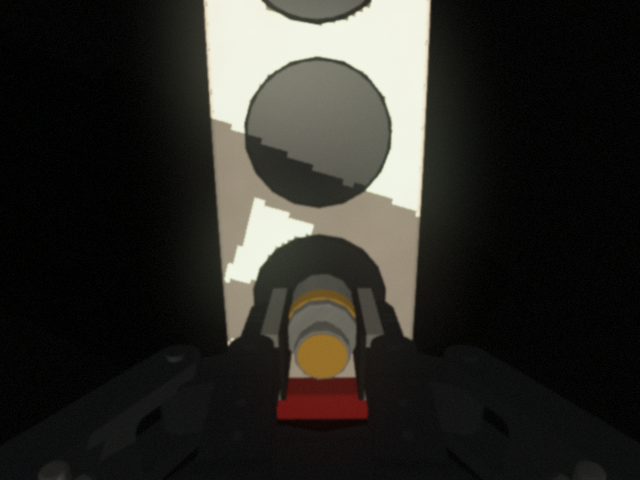

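Close view: disc 1 spans columns 254–385 (middle about 319.5), the weight is at 322, and disc 2 is centred near (318,132). I'll check centring with the discs' own edges.

```bash
cat > near.py <<'E'
# fit of disc edge points (plane z=8, radius 26) seen near; prints offsets in tool axes from TCP
from h import *
import pickle
def fit(name,pts,z=8):
    c=pickle.load(open(name+".pkl","rb")); T=Ro.from_euler('xyz',c.st["tool_rot"],degrees=True).as_matrix()
    P=np.array([T.T@(c.plane(p,z)-c.st["position"]) for p in pts])[:,:2]
    from scipy.optimize import least_squares
    s=least_squares(lambda x:np.hypot(*(P-x[:2]).T)-26,P.mean(0)+[-15,0]); return s.x.round(1),s.fun.round(1)
E
python3 - <<'E'
from near import *
print('disc1',fit("w9",[(254,287),(262,264),(280,247),(300,238),(320,236),(340,238),(360,247),(378,264),(385,287)]))
print('disc2',fit("w9",[(245,132),(318,57),(391,130),(318,207),(265,80),(370,78)]))
E
```

```text
disc1 (array([1.5, 0.4]), array([-0.4,  0.2,  0. , -0. , -0.3,  0. ,  0.1,  0.3, -0.6]))
disc2 (array([63.1, -0.1]), array([-0.8, -0.4, -0.9, -1. , -0.4, -0.3]))
```

Weight and disc agree within 0.7 mm. Trim y by -0.6, lower to contact, release, retreat.

Emit:
carry_out(
  rows=[
    [[15,0,-0.6,0.5,0],[15,0,-0.6,1,0],[15,0,-0.6,1.3,0],[15,0,-0.6,1.5,0],[15,0,-0.6,1.5,0]],
  ],
)

```text
clock: 11.8
position: [557.4, -116.8, 23.6]
tool_rot: [180.0, -0.0, 106.0]
contact_force: [-1.6, -0.5, 2.5]
finger_gap: 21.8
grasp_force: 29.6
```

Emit:
carry_out(
  rows=[
    [[24,0,0,0,0],[28,0,0,0,0],[36,0,0,0,0],[44,0,0,0,0],[46,0,0,0,0],[46,0,0,-4,0],[46,0,0,-14,0],[46,0,0,-34,0],[46,0,0,-64,0],[46,0,0,-100,0],[46,0,0,-135,0],[60,0,0,-160,0],[60,0,0,-175,0],[60,0,0,-180,0],[60,0,0,-180,0]],
  ],
)

```text
clock: 13.3
position: [557.6, -116.9, 204.3]
tool_rot: [179.9, 0.0, 106.0]
contact_force: [0.6, 0.3, -0.2]
finger_gap: 60.3
grasp_force: 0.0
```

```bash
python3 w.py w10
```

```text
[ 557.6 -116.9  204.3] [1.7990e+02 5.0000e-02 1.0598e+02] 13.3 [ 0.6  0.3 -0.2]
green []
blue []
yellow [([321.4, 198.4], [305, 194, 33, 14, 94]), ([321.1, 215.8], [311, 206, 21, 21, 354])]
```

View pics/w10.png

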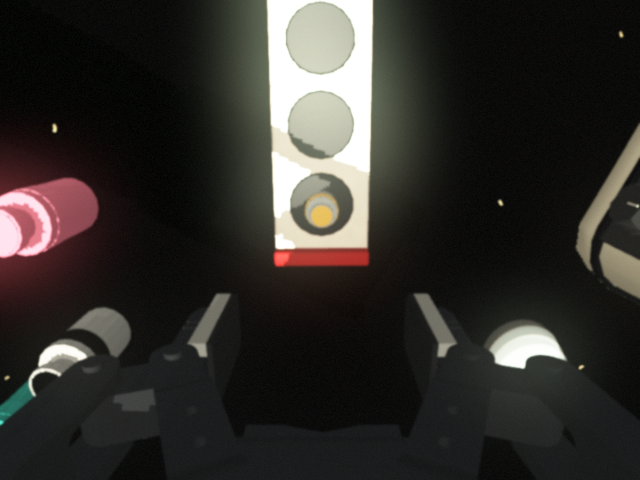

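Yellow stands upright in the middle of disc 1 (top at 321,216; disc centre near 321,204). Next, travel to green with a stop above it for a numeric check.

Emit:
carry_out(
  rows=[
    [[60,15,0,0,0],[60,50,0,0,0],[60,95,-1,0,0],[60,140,-1,0,0],[60,185,-2,0,0],[60,230,-2,0,0],[60,275,-3,0,0],[60,320,-3,0,0],[60,360,-4,15,0],[60,395,-4,40,0],[60,417,-4,65,0],[60,426,-4.2,82,0],[60,427.7,-4.2,90,0],[60,427.7,-4.2,93,0],[60,427.7,-4.2,93,0],[60,427.7,-4.2,93,0]],
  ],
)

```text
clock: 14.95
position: [436.2, 292.9, 111.1]
tool_rot: [179.9, -0.0, 105.9]
contact_force: [-0.2, 0.6, 1.2]
finger_gap: 60.1
grasp_force: 0.0
```

```bash
python3 w.py w11
cat > near2.py <<'E'
# offset (tool axes, from TCP) of a weight's coloured top at height z, near view
import sys
from top import *
import pickle
n,z,h0,h1,s0,gx,gy,r=sys.argv[1],*map(float,sys.argv[2:])
c=pickle.load(open(n+".pkl","rb")); t=top(c,(gx,gy),h0,h1,s0,int(r)); T=Ro.from_euler('xyz',c.st["tool_rot"],degrees=True).as_matrix()
print(np.round(t[0],1),t[1],'tool off',(T.T@(c.plane(t[0],z)-c.st["position"])).round(1),'px/mm',round(c.K[0,0]/np.linalg.norm(c.plane(t[0],z)-c.o),2))
E
for s in 60 100 140; do python3 near2.py w11 52 45 85 $s 322 265 40; done
python3 near2.py w10 46 18 38 90 321 216 14
python3 - <<'E'
from near import *
c=pickle.load(open("w11.pkl","rb")); print(cv2.cvtColor(c.img,cv2.COLOR_BGR2HSV)[200:340:10,322].tolist())
c=pickle.load(open("w10.pkl","rb"));print('discs w10',fit("w10",[(290,205),(353,205),(321,173),(321,236)]),c.plane((321.1,215.8),46))
E
```

```text
[436.2 292.9 111.1] [ 1.7992e+02 -2.0000e-02  1.0593e+02] 14.95 [-0.2  0.6  1.2]
green []
blue []
yellow []
[320.  284.5] [38.6 68. ] tool off [-9.4  0.4 59.1] px/mm 2.04
[321.1 215.8] [20.8 21.1] tool off [  1.5   0.8 158.3] px/mm 1.41
[[49, 46, 105], [39, 25, 207], [66, 43, 254], [0, 0, 255], [0, 0, 255], [74, 44, 255], [75, 47, 255], [74, 50, 255], [60, 4, 255], [55, 68, 123], [54, 71, 108], [55, 69, 96], [55, 69, 81], [53, 66, 70]]
discs w10 (array([1.3, 1.2]), array([-1. , -1. , -0.5, -0.5])) [ 558.2659052  -115.18460985   46.        ]Traceback (most recent call last):
  File "near2.py", line 6, in <module>
    c=pickle.load(open(n+".pkl","rb")); t=top(c,(gx,gy),h0,h1,s0,int(r)); T=Ro.from_euler('xyz',c.st["tool_rot"],degrees=True).as_matrix()
                                          ~~~^^^^^^^^^^^^^^^^^^^^^^^^^^^
  File "top.py", line 6, in top
    cs=cv2.findContours(m,cv2.RETR_EXTERNAL,cv2.CHAIN_APPROX_NONE)[0]; q=max(cs,key=cv2.contourArea)
                                                                         ~~~^^^^^^^^^^^^^^^^^^^^^^^^
ValueError: max() iterable argument is empty
Traceback (most recent call last):
  File "near2.py", line 6, in <module>
    c=pickle.load(open(n+".pkl","rb")); t=top(c,(gx,gy),h0,h1,s0,int(r)); T=Ro.from_euler('xyz',c.st["tool_rot"],degrees=True).as_matrix()
                                          ~~~^^^^^^^^^^^^^^^^^^^^^^^^^^^
  File "top.py", line 6, in top
    cs=cv2.findContours(m,cv2.RETR_EXTERNAL,cv2.CHAIN_APPROX_NONE)[0]; q=max(cs,key=cv2.contourArea)
                                                                         ~~~^^^^^^^^^^^^^^^^^^^^^^^^
ValueError: max() iterable argument is empty
```

Yellow is within 0.5 mm of the disc's middle. Green's top is bright and pale here, so I'll mask it by value.

```bash
sed -i 's/s0=35,r=28)/s0=35,r=28,v0=60,s1=255)/; s/m=hsv(c.img,h0,h1,s0,60)/m=cv2.inRange(cv2.cvtColor(c.img,cv2.COLOR_BGR2HSV),(h0,s0,v0),(h1,s1,255))>0/' top.py
sed -i 's/n,z,h0,h1,s0,gx,gy,r=/n,z,h0,h1,s0,gx,gy,r,v0=/; s/int(r))/int(r),v0)/' near2.py
python3 near2.py w11 52 60 90 25 322 262 24 235; python3 near2.py w11 52 68 80 38 322 262 30 240
```

```text
[316.9 263.2] [33.1 35. ] tool off [ 1.6 -1.1 59.1] px/mm 2.08
[316.9 263.4] [32.2 34.3] tool off [ 1.6 -1.1 59.1] px/mm 2.08
```

Green sits at a tool offset of (1.6,-1.1). Descend 90, close, lift.

Emit:
carry_out(
  rows=[
    [[60,0.5,-0.5,15,0],[60,1.5,-1.5,40,0],[60,1.5,-1.5,60,0],[60,1.5,-1.5,74,0],[60,1.5,-1.5,83,0],[60,1.5,-1.5,88,0],[60,1.5,-1.5,90,0],[60,1.5,-1.5,90,0],[52,1.5,-1.5,90,0],[44,1.5,-1.5,90,0],[37,1.5,-1.5,90,0],[32,1.5,-1.5,90,0],[27,1.5,-1.5,90,0],[22,1.5,-1.5,90,0],[20,1.5,-1.5,90,0],[20,1.5,-1.5,90,0],[20,1.5,-1.5,90,0]],
  ],
  squeeze=40,
)

```text
clock: 16.7
position: [433.8, 294.3, 20.7]
tool_rot: [180.0, -0.0, 106.0]
contact_force: [-1.2, 0.1, 4.7]
finger_gap: 27.6
grasp_force: 39.1
```

Emit:
carry_out(
  rows=[
    [[20,0,0,-3,0],[20,0,0,-12,0],[20,0,0,-30,0],[20,0,0,-55,0],[20,0,0,-80,0],[20,0,0,-100,0],[20,0,0,-112,0],[20,0,0,-118,0],[20,0,0,-120,0],[20,0,0,-120,0],[20,0,0,-120,0]],
  ],
)

```text
clock: 17.8
position: [433.3, 293.9, 139.4]
tool_rot: [-179.9, 0.0, 106.0]
contact_force: [-0.5, -0.1, -1.5]
finger_gap: 27.7
grasp_force: 39.6
```

```bash
python3 w.py w12; python3 near2.py w12 172 60 90 25 322 390 60 200;python3 near2.py w12 172 45 90 60 322 390 60 50; python3 held.py w12 322 380 32 2
```

```text
[433.3 293.9 139.4] [-1.7989e+02  3.0000e-02  1.0598e+02] 17.8 [-0.5 -0.1 -1.5]
green [([321.5, 302.6], [278, 289, 89, 39, 1042]), ([322.0, 379.0], [290, 352, 65, 55, 2845])]
blue [([495.3, 286.1], [477, 269, 61, 57, 691]), ([532.0, 323.9], [514, 307, 37, 35, 997])]
yellow []
[321.9 379.1] [56.2 65.4] tool off [  1.1   1.1 -32.6] px/mm 3.51
[321.8 379.1] [57.1 65.8] tool off [  1.1   1.1 -32.6] px/mm 3.51
offset in tool [  0.4   1.2 -32. ]
shift to disc, weight over it [-3.655e+02  6.000e+00  2.000e-01] TCP only [-3.651e+02  7.300e+00  2.000e-01]
```

Emit:
carry_out(
  rows=[
    [[20,-10,0,0,0],[20,-35,1,0,0],[20,-70,1,0,0],[20,-110,2,0,0],[20,-150,3,0,0],[20,-190,4,0,0],[20,-230,4,0,0],[20,-270,5,0,0],[20,-305,5,0,0],[20,-335,6,0,0],[20,-355,6.2,8,0],[20,-364,6.2,28,0],[20,-366.2,6.2,55,0],[20,-366.2,6.2,78,0],[20,-366.2,6.2,94,0],[20,-366.2,6.2,103,0],[20,-366.2,6.2,107,0],[20,-366.2,6.2,109.5,0],[20,-366.2,6.2,110.5,0],[20,-366.2,6.2,110.5,0]],
  ],
)

```text
clock: 19.85
position: [541.0, -56.1, 30.4]
tool_rot: [179.9, 0.0, 106.0]
contact_force: [0.3, 0.0, -2.6]
finger_gap: 27.3
grasp_force: 39.6
```

```bash
python3 w.py w13
cat > edge.py <<'E'
# disc ahead of the held weight: dark/grey hole in the bright tray near the top of the picture -> tool offset minus 62 mm
import sys,pickle
from h import *
from near import fit
n=sys.argv[1]; c=pickle.load(open(n+".pkl","rb")); g=cv2.GaussianBlur(cv2.cvtColor(c.img,cv2.COLOR_BGR2GRAY),(3,3),0); 
for th in range(100,252,10):
    cs,h=cv2.findContours((g>th).astype(np.uint8),cv2.RETR_CCOMP,cv2.CHAIN_APPROX_NONE)
    for k,q in enumerate(cs):
        A=cv2.contourArea(q)
        if A>6000 and A/cv2.contourArea(cv2.convexHull(q))>.97 and h[0,k,3]>=0:
            e=cv2.fitEllipse(q)
            if e[1][0]/e[1][1]>.9: print(th,np.round(e[0],1),np.round(e[1],1),fit(n,q[::8,0].astype(float))[0]-[62,0])
E
python3 edge.py w13; python3 near2.py w13 58.5 45 90 60 322 380 50 40
```

```text
[541.  -56.1  30.4] [1.7993e+02 2.0000e-02 1.0599e+02] 19.85 [ 0.3  0.  -2.6]
green [([320.1, 308.0], [279, 298, 86, 30, 267]), ([321.8, 379.0], [289, 351, 66, 57, 2920])]
blue []
yellow [([320.5, 429.1], [309, 427, 23, 5, 70])]
100 [316.4 134.9] [141.4 145. ] [ 0.2 -0.8]
110 [316.4 135. ] [141.9 145.5] [ 0.2 -0.8]
120 [316.4 135.1] [142.2 146.3] [ 0.1 -0.9]
130 [316.3 135.3] [142.6 147.1] [ 0.  -0.9]
140 [315.6 136.3] [143.  150.2] [-0.3 -1.1]
[321.8 379. ] [57.7 66.8] tool off [ -2.    1.1 -28.1] px/mm 3.36
```

Disc 2 is at about (0.4,-0.4) in the tool and the weight at (0.4,1.1). Trim y by -1, lower to contact, release, rise.

Emit:
carry_out(
  rows=[
    [[20,0,-0.5,0.4,0],[20,0,-1,0.8,0],[20,0,-1,1.2,0],[20,0,-1,1.5,0],[20,0,-1,1.5,0]],
  ],
)

```text
clock: 20.4
position: [539.6, -56.4, 28.7]
tool_rot: [180.0, -0.0, 106.0]
contact_force: [-1.4, 0.7, 3.0]
finger_gap: 27.5
grasp_force: 39.8
```

Emit:
carry_out(
  rows=[
    [[30,0,0,0,0],[34,0,0,0,0],[42,0,0,0,0],[50,0,0,0,0],[52,0,0,0,0],[52,0,0,-4,0],[52,0,0,-14,0],[52,0,0,-34,0],[52,0,0,-64,0],[52,0,0,-100,0],[52,0,0,-135,0],[65,0,0,-160,0],[65,0,0,-175,0],[65,0,0,-180,0],[65,0,0,-180,0]],
  ],
)

```text
clock: 21.9
position: [539.8, -56.4, 209.2]
tool_rot: [179.9, 0.0, 106.0]
contact_force: [-0.3, -0.4, 0.1]
finger_gap: 64.9
grasp_force: 0.0
```

```bash
python3 w.py w14; python3 near2.py w14 60 60 90 30 320 222 22 150
python3 - <<'E'
import pickle; from disc import *
c=pickle.load(open("w14.pkl","rb")); T=Ro.from_euler('xyz',c.st["tool_rot"],degrees=True).as_matrix()
print('disc2 expected off',(T.T@(np.array([540.8,-55.1,8])-c.st["position"])).round(1),'blue',(T.T@(np.array([555.6,288.8,8])-c.st["position"])).round(1))
print([ (d[0],d[1],(T.T@(c.plane(d[0],8)-c.st["position"])).round(1)) for d in discs(c)])
E
```

```text
[539.8 -56.4 209.2] [1.7990e+02 4.0000e-02 1.0599e+02] 21.9 [-0.3 -0.4  0.1]
green [([321.4, 221.5], [309, 210, 25, 24, 467])]
blue []
yellow [([322.7, 275.6], [306, 270, 33, 18, 148]), ([321.8, 294.7], [312, 286, 20, 18, 293])]
disc2 expected off [  1.1   1.  201.2] blue [327.6 109.9 201.2]
[(array([321.37484741, 204.00152588]), array([63., 64.]), array([  1.2,   1. , 201.2])), (array([321.64459229, 272.66018677]), array([52.6, 61.6]), array([-57.8,   1.3, 201.3]))]Traceback (most recent call last):
  File "near2.py", line 6, in <module>
    c=pickle.load(open(n+".pkl","rb")); t=top(c,(gx,gy),h0,h1,s0,int(r),v0); T=Ro.from_euler('xyz',c.st["tool_rot"],degrees=True).as_matrix()
                                          ~~~^^^^^^^^^^^^^^^^^^^^^^^^^^^^^^
  File "top.py", line 6, in top
    cs=cv2.findContours(m,cv2.RETR_EXTERNAL,cv2.CHAIN_APPROX_NONE)[0]; q=max(cs,key=cv2.contourArea)
                                                                         ~~~^^^^^^^^^^^^^^^^^^^^^^^^
ValueError: max() iterable argument is empty
```

Emit:
carry_out(
  rows=[
    [[68,12,4,0,0],[68,45,15,0,0],[68,85,28,0,0],[68,127,42,0,0],[68,169,56,0,0],[68,211,70,0,0],[68,250,84,10,0],[68,285,96,30,0],[68,310,104,52,0],[68,323,109,70,0],[68,327.6,110,78,0],[68,327.6,110,80,0],[68,327.6,110,80,0],[68,327.6,110,80,0]],
  ],
)

```text
clock: 23.35
position: [555.6, 288.2, 129.3]
tool_rot: [179.9, -0.0, 105.9]
contact_force: [0.6, 0.4, -0.9]
finger_gap: 67.8
grasp_force: 0.0
```

```bash
python3 w.py w15; python3 near2.py w15 68 95 128 60 322 265 40 80
python3 - <<'E'
import pickle; from h import *
c=pickle.load(open("w14.pkl","rb")); T=Ro.from_euler('xyz',c.st["tool_rot"],degrees=True).as_matrix()
print((T.T@(c.plane((321.4,221.5),60)-c.st["position"])).round(1))
E
```

```text
[555.6 288.2 129.3] [ 1.7992e+02 -1.0000e-02  1.0593e+02] 23.35 [ 0.6  0.4 -0.9]
green []
blue [([319.3, 219.6], [286, 211, 68, 28, 316]), ([319.9, 263.4], [298, 243, 45, 42, 1497])]
yellow []
[319.8 263.4] [43.  45.3] tool off [ 0.8  0.3 61.3] px/mm 2.06
[ -0.3   1.  149.2]
```

Green sits within about 1.5 mm of its disc's middle. Blue is at offset (0.8,0.3). Descend 102, close, lift.

Emit:
carry_out(
  rows=[
    [[68,0.8,-0.5,15,0],[68,0.8,-0.5,42,0],[68,0.8,-0.5,66,0],[68,0.8,-0.5,84,0],[68,0.8,-0.5,94,0],[68,0.8,-0.5,100,0],[68,0.8,-0.5,102,0],[68,0.8,-0.5,102,0],[60,0.8,-0.5,102,0],[52,0.8,-0.5,102,0],[45,0.8,-0.5,102,0],[39,0.8,-0.5,102,0],[34,0.8,-0.5,102,0],[28,0.8,-0.5,102,0],[25,0.8,-0.5,102,0],[25,0.8,-0.5,102,0],[25,0.8,-0.5,102,0]],
  ],
  squeeze=60,
)

```text
clock: 25.1
position: [554.4, 289.5, 26.8]
tool_rot: [180.0, -0.0, 106.0]
contact_force: [-2.2, -0.0, 4.9]
finger_gap: 34.2
grasp_force: 59.3
```

Emit:
carry_out(
  rows=[
    [[25,0,0,-3,0],[25,0,0,-12,0],[25,0,0,-30,0],[25,0,0,-55,0],[25,0,0,-80,0],[25,0,0,-100,0],[25,0,0,-112,0],[25,0,0,-118,0],[25,0,0,-120,0],[25,0,0,-120,0],[25,0,0,-120,0]],
  ],
)

```text
clock: 26.2
position: [553.8, 289.2, 145.1]
tool_rot: [-179.9, 0.0, 106.0]
contact_force: [0.4, -0.0, -5.0]
finger_gap: 34.6
grasp_force: 60.3
```

```bash
python3 w.py w16; python3 near2.py w16 187.5 95 128 60 322 400 70 60; python3 held.py w16 322 400 41 3
```

```text
[553.8 289.2 145.1] [-1.7987e+02  2.0000e-02  1.0599e+02] 26.2 [ 0.4 -0.  -5. ]
green []
blue [([321.2, 299.9], [265, 282, 114, 52, 1781]), ([321.9, 400.7], [278, 367, 88, 67, 4741])]
yellow []
[321.9 403.8] [75.5 89.1] tool off [  0.7   1.1 -42.4] px/mm 3.75
offset in tool [  0.7   1.2 -41. ]
shift to disc, weight over it [-266.1 -109.     0.3] TCP only [-265.4 -107.8    0.3]
```

Emit:
carry_out(
  rows=[
    [[25,-8,-3,0,0],[25,-28,-12,0,0],[25,-58,-24,0,0],[25,-93,-38,0,0],[25,-128,-53,0,0],[25,-163,-67,0,0],[25,-198,-82,0,0],[25,-228,-94,0,0],[25,-250,-103,0,0],[25,-262,-108.5,8,0],[25,-265.5,-109.7,28,0],[25,-265.5,-109.7,55,0],[25,-265.5,-109.7,78,0],[25,-265.5,-109.7,94,0],[25,-265.5,-109.7,103,0],[25,-265.5,-109.7,107,0],[25,-265.5,-109.7,109.5,0],[25,-265.5,-109.7,110.5,0],[25,-265.5,-109.7,110.5,0],[25,-265.5,-109.7,110.5,0]],
  ],
)

```text
clock: 28.25
position: [522.5, 4.0, 36.4]
tool_rot: [179.9, 0.0, 106.0]
contact_force: [0.3, -0.2, -3.9]
finger_gap: 34.5
grasp_force: 60.4
```

```bash
python3 w.py w17; python3 edge.py w17; python3 near2.py w17 76.7 95 128 60 322 400 70 40
```

```text
[522.5   4.   36.4] [1.7992e+02 2.0000e-02 1.0599e+02] 28.25 [ 0.3 -0.2 -3.9]
green []
blue [([316.1, 298.3], [266, 282, 112, 51, 1317]), ([321.8, 399.9], [278, 367, 89, 65, 4635])]
yellow []
100 [318.8 137. ] [135.5 139.4] [-0.8  0. ]
110 [318.9 137.1] [136.  140.2] [-0.8  0. ]
120 [318.8 137.1] [136.3 140.8] [-0.9  0. ]
130 [318.8 137.4] [136.5 141.8] [-0.9 -0. ]
[321.6 400.7] [68.4 90.8] tool off [ -0.    1.  -40.3] px/mm 3.68
```

Disc 3 is at about (-0.6,0.4) and blue at (0.3,1.0). Small trim, set down, release.

Emit:
carry_out(
  rows=[
    [[25,-0.3,-0.3,0.4,0],[25,-0.5,-0.5,0.8,0],[25,-0.5,-0.5,1.2,0],[25,-0.5,-0.5,1.5,0],[25,-0.5,-0.5,1.5,0]],
  ],
)

```text
clock: 28.8
position: [521.8, 3.4, 34.8]
tool_rot: [180.0, 0.0, 106.0]
contact_force: [-2.6, -0.5, 3.4]
finger_gap: 34.6
grasp_force: 60.5
```

Emit:
carry_out(
  rows=[
    [[37,0,0,0,0],[41,0,0,0,0],[49,0,0,0,0],[57,0,0,0,0],[59,0,0,0,0],[59,0,0,-4,0],[59,0,0,-14,0],[59,0,0,-34,0],[59,0,0,-64,0],[59,0,0,-100,0],[59,0,0,-135,0],[70,0,0,-160,0],[70,0,0,-175,0],[70,0,0,-180,0],[70,0,0,-180,0]],
  ],
)

```text
clock: 30.3
position: [521.9, 3.4, 215.2]
tool_rot: [179.9, 0.0, 106.0]
contact_force: [0.7, -0.8, 0.5]
finger_gap: 70.0
grasp_force: 0.0
```

```bash
python3 w.py w18; python3 near2.py w18 76 95 128 60 320 230 25 60
python3 - <<'E'
import pickle; from disc import *
c=pickle.load(open("w18.pkl","rb")); T=Ro.from_euler('xyz',c.st["tool_rot"],degrees=True).as_matrix()
f=lambda P:(T.T@(np.array(P)-c.st["position"])).round(1)
print('disc3',f([523.3,4.4,8]),'green',f(c.plane((0,0),60)),'black',f([402.2,-282.2,88]))
print([ (d[0],d[1],f(c.plane(d[0],8))) for d in discs(c)])
E
```

```text
[521.9   3.4 215.2] [1.7990e+02 3.0000e-02 1.0598e+02] 30.3 [ 0.7 -0.8  0.5]
green [([325.0, 296.8], [317, 292, 16, 12, 95])]
blue [([321.4, 226.0], [306, 211, 32, 31, 787])]
yellow [([322.6, 339.8], [309, 336, 28, 12, 98])]
[321.3 226. ] [32.2 33.2] tool off [ -0.9   1.  139.2] px/mm 1.51
disc3 [  0.7   1.3 207.2] green [ 148.4 -209.7  154.8] black [-241.5 -193.9  127. ]
[(array([326.34985352, 197.92051697]), array([46.6, 53.3]), array([  5. ,   5.1, 207.2])), (array([322.06777954, 269.46594238]), array([48.7, 60.1]), array([-57.2,   1.7, 207.3])), (array([322.29891968, 335.39630127]), array([45.1, 51.7]), array([-120.7,    2. ,  207.3]))]
```

Blue stands on disc 3 within about 1.5 mm. Now over black.

Emit:
carry_out(
  rows=[
    [[78,-10,-8,0,0],[78,-35,-28,0,0],[78,-68,-54,0,0],[78,-101,-81,0,0],[78,-134,-107,0,0],[78,-167,-134,0,0],[78,-198,-159,5,0],[78,-222,-178,20,0],[78,-236,-189,40,0],[78,-241,-193,55,0],[78,-241.5,-194,60,0],[78,-241.5,-194,60,0],[78,-241.5,-194,60,0],[78,-241.5,-194,60,0]],
  ],
)

```text
clock: 31.75
position: [402.3, -282.0, 155.0]
tool_rot: [179.9, 0.1, 106.0]
contact_force: [0.6, 0.2, -0.2]
finger_gap: 77.8
grasp_force: 0.0
```

```bash
python3 w.py w19
cat > blk.py <<'E'
import sys,pickle
from h import *
n,z=sys.argv[1],float(sys.argv[2]); c=pickle.load(open(n+".pkl","rb")); T=Ro.from_euler('xyz',c.st["tool_rot"],degrees=True).as_matrix()
m=cv2.GaussianBlur(cv2.cvtColor(c.img,cv2.COLOR_BGR2GRAY),(3,3),0)
for th in range(50,240,10):
    cs,h=cv2.findContours((m>th).astype(np.uint8),cv2.RETR_CCOMP,cv2.CHAIN_APPROX_NONE)
    for k,q in enumerate(cs):
        if h[0,k,3]>=0 and cv2.contourArea(q)>800:
            e=cv2.fitEllipse(q)
            if e[1][0]/e[1][1]>.7 and 260<e[0][0]<380: print(th,np.round(e[0],1),np.round(e[1],1),(T.T@(c.plane(e[0],z)-c.st["position"])).round(1))
E
python3 blk.py w19 88
```

```text
[ 402.3 -282.   155. ] [1.7995e+02 6.0000e-02 1.0603e+02] 31.75 [ 0.6  0.2 -0.2]
green [([199.3, 365.6], [189, 342, 22, 50, 298])]
blue []
yellow [([629.6, 44.4], [622, 21, 18, 44, 400])]
50 [318.5 260.8] [46.8 53.8] [ 0.1 -0.4 67. ]
60 [318.1 259.5] [50.8 53.9] [ 0.7 -0.6 67. ]
70 [318.1 259.4] [51.3 54.5] [ 0.8 -0.6 67. ]
80 [318.1 259.3] [52.  54.9] [ 0.8 -0.6 67. ]
90 [318.2 259.3] [52.4 55.5] [ 0.9 -0.6 67. ]
100 [318.1 259.3] [52.8 55.9] [ 0.8 -0.6 67. ]
110 [318.1 259.4] [53.2 56.2] [ 0.8 -0.6 67. ]
120 [318.1 259.3] [53.6 56.6] [ 0.9 -0.6 67. ]
130 [318.2 259.2] [54. 57.] [ 0.9 -0.6 67. ]
140 [318.2 259.2] [54.3 57.3] [ 0.9 -0.6 67. ]
150 [318.1 259.3] [54.8 57.7] [ 0.9 -0.6 67. ]
160 [318.1 259.3] [55.1 58.1] [ 0.9 -0.6 67. ]
170 [318.1 259.3] [55.7 58.5] [ 0.9 -0.6 67. ]
```

Black's top is clearly found at offset (0.9,-0.6). Descend 116, grip at 90 N, lift.

Emit:
carry_out(
  rows=[
    [[78,0.8,-1,15,0],[78,0.8,-1.5,42,0],[78,0.8,-1.5,70,0],[78,0.8,-1.5,92,0],[78,0.8,-1.5,106,0],[78,0.8,-1.5,113,0],[78,0.8,-1.5,116,0],[78,0.8,-1.5,116,0],[70,0.8,-1.5,116,0],[62,0.8,-1.5,116,0],[55,0.8,-1.5,116,0],[49,0.8,-1.5,116,0],[44,0.8,-1.5,116,0],[38,0.8,-1.5,116,0],[34,0.8,-1.5,116,0],[34,0.8,-1.5,116,0],[34,0.8,-1.5,116,0]],
  ],
  squeeze=90,
)

```text
clock: 33.5
position: [400.4, -281.9, 38.9]
tool_rot: [180.0, 0.0, 106.0]
contact_force: [-1.0, 1.5, 5.2]
finger_gap: 43.2
grasp_force: 90.6
```

Emit:
carry_out(
  rows=[
    [[34,0,0,-2,0],[34,0,0,-9,0],[34,0,0,-22,0],[34,0,0,-42,0],[34,0,0,-66,0],[34,0,0,-90,0],[34,0,0,-112,0],[34,0,0,-128,0],[34,0,0,-137,0],[34,0,0,-140,0],[34,0,0,-140,0],[34,0,0,-140,0]],
  ],
)

```text
clock: 34.7
position: [399.4, -281.4, 177.2]
tool_rot: [-179.9, -0.1, 106.0]
contact_force: [-0.0, -0.4, -6.8]
finger_gap: 43.3
grasp_force: 92.5
```

```bash
python3 w.py w20; python3 held.py w20 322 420 49 4; python3 blk.py w20 226|tail -3
```

```text
[ 399.4 -281.4  177.2] [-1.7991e+02 -1.2000e-01  1.0598e+02] 34.7 [-0.  -0.4 -6.8]
green []
blue []
yellow [([611.8, 52.4], [603, 29, 28, 42, 361])]
offset in tool [  1.2   1.1 -49. ]
shift to disc, weight over it [3.014e+02 1.961e+02 3.000e-01] TCP only [3.025e+02 1.973e+02 3.000e-01]
190 [321.6 432.5] [138.5 178.8] [ -2.6   1.1 -48.8]
```

Emit:
carry_out(
  rows=[
    [[34,8,5,0,0],[34,27,17,0,0],[34,55,36,0,0],[34,86,56,0,0],[34,117,76,0,0],[34,148,96,0,0],[34,179,116,0,0],[34,210,136,0,0],[34,240,155,0,0],[34,267,172,0,0],[34,287,185,0,0],[34,298,192,0,0],[34,302,195,6,0],[34,302.5,195.4,20,0],[34,302.5,195.4,42,0],[34,302.5,195.4,66,0],[34,302.5,195.4,88,0],[34,302.5,195.4,105,0],[34,302.5,195.4,112,0],[34,302.5,195.4,115,0]],
  ],
)

```text
clock: 36.75
position: [504.1, 62.1, 62.5]
tool_rot: [-179.9, -0.0, 105.9]
contact_force: [-0.8, 1.0, -7.1]
finger_gap: 43.0
grasp_force: 92.8
```

Emit:
carry_out(
  rows=[
    [[34,0,0,5,0],[34,0,0,10,0],[34,0,0,13,0],[34,0,0,14.5,0],[34,0,0,15.5,0],[34,0,0,15.5,0],[34,0,0,15.5,0]],
  ],
)

```text
clock: 37.45
position: [504.8, 62.8, 48.0]
tool_rot: [180.0, -0.0, 106.0]
contact_force: [0.0, -0.2, -7.5]
finger_gap: 43.1
grasp_force: 92.8
```

```bash
python3 w.py w21
python3 - <<'E'
import pickle; from near import *
c=pickle.load(open("w21.pkl","rb")); T=Ro.from_euler('xyz',c.st["tool_rot"],degrees=True).as_matrix()
print('disc4 by map',(T.T@(np.array([505.8,63.8,8])-c.st["position"])).round(1))
g=cv2.cvtColor(c.img,cv2.COLOR_BGR2GRAY)
print(c.proj((T@np.array([[12,0,0],[26,0,0],[37,0,0]]).T).T+[c.st["position"][0],c.st["position"][1],8]).round(0).tolist(), g[100:300:6,322].tolist())
cv2.imwrite("pics/w21c.png",c.img)
E
```

```text
[504.8  62.8  48. ] [179.98  -0.   105.99] 37.45 [ 0.  -0.2 -7.5]
green []
blue []
yellow []
disc4 by map [ 0.6  1.3 40. ]
[[319.0, 256.0], [319.0, 224.0], [319.0, 198.0]] [22, 26, 22, 25, 26, 30, 34, 38, 43, 46, 55, 61, 69, 73, 81, 90, 253, 254, 254, 254, 254, 121, 143, 209, 209, 208, 207, 203, 94, 91, 89, 178, 203, 238]
```

Disc 4's front edge (row ~224) puts its centre within about 0.5 mm of the weight's axis. Set down, release, rise.

Emit:
carry_out(
  rows=[
    [[34,0,0,0.4,0],[34,0,0,0.8,0],[34,0,0,1.2,0],[34,0,0,1.5,0],[34,0,0,1.5,0]],
  ],
)

```text
clock: 38.0
position: [504.7, 62.8, 46.9]
tool_rot: [180.0, 0.0, 106.0]
contact_force: [-1.8, 0.4, 1.9]
finger_gap: 42.9
grasp_force: 93.0
```

```bash
python3 -c "
from plant import readout
s=readout.sense();print(s['position'],s['contact_force'],s['moment'],s['grasp_force'])"
```

```text
[504.71887138  62.80233143  46.94993212] [-1.76543372  0.40650866  1.88009749] [-0.00265381  0.52084297  0.01614844] 93.02842140197754
```

In contact (the force went from -7.5 to +1.9 N). Releasing.

Emit:
carry_out(
  rows=[
    [[45,0,0,0,0],[49,0,0,0,0],[56,0,0,0,0],[64,0,0,0,0],[70,0,0,0,0],[70,0,0,0,0],[70,0,0,-4,0],[70,0,0,-14,0],[70,0,0,-34,0],[70,0,0,-64,0],[70,0,0,-100,0],[70,0,0,-140,0],[70,0,0,-175,0],[70,0,0,-195,0],[70,0,0,-200,0],[70,0,0,-200,0]],
  ],
)

```text
clock: 39.6
position: [504.6, 62.8, 247.0]
tool_rot: [179.9, 0.0, 106.0]
contact_force: [0.4, -0.9, -0.0]
finger_gap: 70.3
grasp_force: 0.0
```

Emit:
carry_out(
  rows=[
    [[70,-15,0,0,0],[70,-45,0,0,0],[70,-75,0,0,0],[70,-90,0,0,0],[70,-90,0,0,0],[70,-90,0,0,0],[70,-90,0,0,0]],
  ],
)

```text
clock: 40.3
position: [529.0, -22.9, 246.0]
tool_rot: [-180.0, -0.1, 106.0]
contact_force: [-0.5, 0.2, -0.2]
finger_gap: 69.9
grasp_force: 0.0
```

```bash
python3 w.py w22
python3 - <<'E'
import pickle; from h import *
c=pickle.load(open("w22.pkl","rb")); s=snapshot("scene")["image"]
cv2.imwrite("pics/final.png",np.hstack([cv2.resize(s[130:380,200:520],(400,312)),cv2.resize(c.img[0:375,120:520],(400,375))[:312]]))
E
```

```text
[529.  -22.9 246. ] [-1.7996e+02 -5.0000e-02  1.0602e+02] 40.3 [-0.5  0.2 -0.2]
green [([323.3, 253.4], [314, 244, 20, 20, 310])]
blue [([322.9, 181.3], [309, 166, 28, 28, 506])]
yellow [([323.5, 296.3], [310, 293, 27, 11, 89])]
```

View pics/final.png

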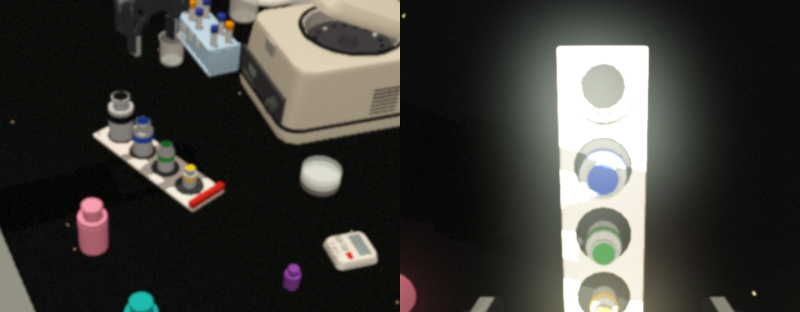

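All four stand upright on their own discs in order, yellow by the red stop and black farthest from it. The beaker and timer are undisturbed. One last numeric check before handing in.

Run:
```python
import pickle; from h import *
c=pickle.load(open("w22.pkl","rb"))
for n,p,z,G in[('blue',(322.9,180.3),76,(523.3,4.4)),('green',(323.3,253.4),60,(540.8,-55.1)),('black',(323,87),96,(505.8,63.8))]: print(n,(c.plane(p,z)[:2]-G).round(1))
```

```text
blue [ 0.7 -2.6]
green [ 0.4 -1.2]
black [ 0.7 -1.7]
```

```bash
python3 -c "
from plant import ticket
print(ticket.finish_job())"
```

```text
the job is handed in; nothing more can be done
None
```

The job is handed in: the four weights stand upright in size order on their discs, yellow beside the red stop and black farthest from it, each within about 3 mm of its disc's middle, with the beaker and timer left where they were.

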